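# Clamp a carved panel in the painting jig and read its colour

### The arm

A 6-joint arm with a two-finger parallel gripper is mounted at the origin on the work surface. World frame = base frame: x ahead of the robot, y to its left, z up, the work surface at z = 0. Lengths are in m, angles in rad, forces in N, time in s.
With the tool pointing down it reaches from about 0.375 to 0.9 m from the base axis. Payload 3.1 kg.
Tool frame: the origin (TCP) lies between the finger pads; the fingertips stand 8 mm ahead of it and the grasp point (between the pads) lies 11 mm behind it; z points along the fingers, y is the line along which they close (so a half turn about z gives the same grasp; the last joint's range is limited). The gripper opens to 87 mm and grips with 3 to 60 N. Pads are 19 mm wide; open, the fingers measure 117 mm over their backs; the gripper's body (75 mm by 190 mm) begins 51 mm behind the grasp point.
Start: joints at [1.093, 0.527, 1.433, -0, 1.181, -0.178], TCP at [0.185, 0.597, 0.231] pointing down, gripper open.
Joint ranges: [-3.08, 3.08], [-0.75, 2.2], [0.22, 2.44], [-1.43, 4.57], [0, 2.65], [-2.85, 2.85]. Speed limits (rad/s): [2.79, 2.79, 3.14, 3.14, 3.14, 3.14].

### API

Orientations are given as a unit quaternion [x, y, z, w].
In Python, from rig import robot gives the robot as it stands.
- The arm moves only by the tool move_arm, never from a script. Its argument "motion" is text: rows parted by semicolons, each of 5 numbers parted by spaces: the opening, from -1 (shut) to 1 (fully open), then the shift along the tool's x, y, z normalised to -1 to 1, where 1 is 0.2 m, then the turn about the tool's z normalised to -1 to 1, where 1 is pi rad. A call has 1 to 12 rows; each row is the pose to reach, as a shift and turn from the pose commanded when the call began, along the tool's axes at that moment, turning the shorter way round; what a row does not reach only later rows make up. A row lasts 1/12 s, in which the tool goes at most 41.7 mm and 7.16 degrees, less where a joint would pass 70% of its speed; a pose out of reach is approached as far as the arm can. A call with a number of a shift or a turn outside -1 to 1 is refused whole. A call with a gripper value outside its range is refused whole. The fingers move at their own pace and stop on an object; "newtons" is the grip in N (left out, the last holds). Time passes only in rows, so rows that repeat a pose let the fingers close. It gives the time, the measured TCP pose, the force, the opening and the grip force at its end, in the units of the state.
- robot.get_obs(): the state, without advancing time (a new reading comes with each control period).
- robot.camera(name): name is "side" or "top" or "wrist"; returns (picture, depth): 400x640x3 uint8, red, green, blue; 400x640 float32, m along the optical axis (not along the pixel's ray), 0 where there is no reading.
- robot.camera_model(name): a dict with "mtx" (3x3 intrinsics, pixels), "position" and "attitude" of the camera in the world. Camera axes: x right, y down, z forward; pixel columns grow to the right and rows downward; lengths in m; the calibration is good to about 2 mm. A picture is of the moment at which its call begins: read the wrist's pose just before it. camera_model takes no time and is no camera call; for the wrist camera it gives the pose at the moment of the call.
- robot.hand_in(): hands the job in; it is judged then, once.
The state is a dict: "time": time; "q": joint angles; "joint_velocities": joint speeds; "joint_torque": joint torques, N m; "position": TCP position; "tool_rot": TCP orientation; "ft_force": force on the tool from outside, world axes, zero at the start; "moment": the same for the moment, N m; "grip_width": finger opening in m; "grip_force": force on a finger pad.
Only numpy, scipy, OpenCV 4.12 (cv2) and the standard library are available. Lean on these libraries where they do the work, as an engineer would, in place of code of your own. Each camera call takes 0.05 s, during which the arm holds its last target. There are 200 camera calls.

### The job

Swing the toggle clamp on the painting jig fully open, slide the big carved panel along the wooden bed, without lifting it off, until it sits squarely against the stop bar, and swing the clamp shut again until its rubber pad bears on the panel. Then take the colour scanner, hold it level and still for two seconds with its head about 8 cm above the round medallion on the clamped panel, and lay it back flat in the middle of its rubber mat, lengthwise. Leave everything else where it is.

Things in the scene. Friction and masses are not known exactly. Their poses are not given: they have to be found in the camera images.
- jig: painting jig fixed to the table: wooden bed 400 (x) x 170 (y) x 12 mm thick, origin at the centre of its underside. The panel goes in along jig +x; home, its origin is at jig x = 0, y = 0. Two aluminium rails, 20 mm high on the bed, guide its long sides from x = 20 to 85 mm with 3 mm play each side, and flare outwards from x = 20 to -30 mm
- stop (a point): middle of the stop bar's face, on the bed, at jig x = 75 mm; the bar crosses the bed, its top is 42 mm above the table
- clamp (a joint): toggle clamp, rad: 0 shut with nothing under it, 1.2 fully open; pad touches the panel at about 0.12. One rigid crank turning about the jig's y axis at clamp_hinge. At 0 its arm lies level from the hinge towards jig -x and its handle stands straight up; as it opens the arm rises and the handle tips away towards jig +x. It stays where it is left (stiff: about 3 N at 0.1 m)
- clamp_pad (a point): centre of the underside of the clamp's rubber pad (28 mm wide), on a foot 90 mm along the arm, 40 mm below the arm's centre line
- clamp_hinge (a point): hinge axis of the clamp, on the jig centre line 105 mm along jig +x, 70 mm above the table, in a steel bracket 46 mm wide (jig x = 87 to 137 mm, up to 92 mm above the table)
- clamp_handle (a point): top end of the clamp's handle, 120 mm from the hinge; its upper 75 mm is a black round grip 22 mm thick
- clamp_arm_end (a point): free end of the clamp's flat steel arm (18 wide, 14 mm thick), on its centre line, 115 mm from the hinge
- panel: big carved brown panel, 150 (x) x 100 (y) x 28 mm, 0.35 kg, lying loose on the bed at the open end of the jig; origin at the centre of its underside, its x along the way in
- medallion (a point): centre of the round carved medallion (52 mm wide) on the panel's top, 42 mm from the panel's centre towards the end that faces out of the jig
- mat: black rubber mat, 220 (x) x 90 (y) x 5 mm, fixed on the table; origin at the centre of its underside
- scanner: hand-held colour scanner, 0.18 kg, lying flat on the mat with its x along the mat's x; origin on its underside. Grey grip bar 32 mm wide, 34 mm high, from x = -90 to +25 mm; black head 56 mm wide, 42 mm high, from x = +25 to +87 mm. z points up out of its back. It is always on
- scan_eye (a point): the scanner's eye, in the middle of the underside of its head, 57 mm along the scanner's +x; looks along the scanner's -z
- offcut: small carved offcut, 85 x 65 x 28 mm, same brown foam as the panel, no medallion; lies beside the scanner's mat (bystander, leave alone); origin at its underside
- jar: white paint jar, 72 mm wide, 85 mm tall (bystander, leave alone); origin at its underside
- tin: can, 80 mm wide, 100 mm tall (bystander, leave alone); origin at its underside
- tray: empty black paint tray, 150 x 220 x 40 mm (bystander, leave alone); origin at its underside
- mug: white mug, 80 mm wide, 90 mm tall (bystander, leave alone); origin at its underside
- brush: paint brush lying down (bystander, leave alone); origin at its underside
- spatula: spatula lying down (bystander, leave alone); origin at its underside
Things that resemble listed ones, but are neither listed nor needed, are in the scene too. Leave any purple look-alike of the panel alone.

How it is judged:
By the outcome, as a careful person would: the job done as asked, in the order asked, and still so for the second after the job is handed in, with the robot touching nothing.
It also fails if it takes over 72 s, if anything falls off the work surface, if the arm or the gripper's body presses on something with over 40 N, if the wrist force passes 120 N, or if a joint passes its speed limit or range.

## Working session

There is one attempt and no reset: what is moved stays moved. The work goes in short steps, Python scripts to look and compute and a tool call to move; the robot and the scene stay as the last step left them, time stands still between calls to the robot, and variables do not carry over. Pictures are saved under pics/ and viewed, at most 13 in all, crops included, and the job is handed in when it is done.

Besides the shell and the picture viewer there is one more tool, called after ">>>" as name(argument=value, ...), one argument or row to a line, values as JSON. move_arm: Moves the arm, as the interface text tells. Its arguments: {"type":"object","properties":{"motion":{"type":"string"},"newtons":{"type":"number"}},"required":["motion"]}

```bash
ls; mkdir -p pics; cat > h.py <<'E'
import numpy as np, cv2
from rig import robot
from scipy.spatial.transform import Rotation as R
def cam(n):
    m=robot.camera_model(n); p,d=robot.camera(n); return m,p,d
def rot(a):
    a=np.array(a); return R.from_quat(a).as_matrix() if a.size==4 else a.reshape(3,3)
def cloud(m,d):
    K=np.array(m["mtx"]); v,u=np.indices(d.shape)
    c=np.stack([(u-K[0,2])/K[0,0]*d,(v-K[1,2])/K[1,1]*d,d],-1)
    return c@rot(m["attitude"]).T+np.array(m["position"])
E
python3 - <<'E'
from h import *
for n in("top","side"):
    m,p,d=cam(n); print(n,m); cv2.imwrite(f"pics/{n}0.png",p[...,::-1]); np.savez(f"{n}0.npz",p=p,d=d,w=cloud(m,d))
print(robot.get_obs())
E
```

```text
pics
top {'mtx': array([[412.52528175,   0.        , 319.89668362],
       [  0.        , 412.52528175, 203.32561755],
       [  0.        ,   0.        ,   1.        ]]), 'position': array([0.2844108 , 0.06680109, 1.37700795]), 'attitude': array([ 0.70727648, -0.70037032,  0.07004711, -0.06583918])}
side {'mtx': array([[462.05532548,   0.        , 325.41169791],
       [  0.        , 462.05532548, 203.45051577],
       [  0.        ,   0.        ,   1.        ]]), 'position': array([-0.15132377, -0.65809578,  1.11821966]), 'attitude': array([ 0.85997117, -0.33532899,  0.14435786, -0.35660182])}
{'time': 0.1, 'q': array([ 1.09248859e+00,  5.28364116e-01,  1.43378068e+00, -1.52363584e-05,
        1.18137399e+00, -1.78483561e-01]), 'joint_velocities': array([ 0.00062284, -0.00206655, -0.00371214,  0.00109573,  0.0014    ,
        0.00136303]), 'joint_torque': array([-1.95334810e-04, -4.40987349e+01, -1.77150822e+01,  6.35039457e-02,
        5.34673047e-02, -3.01726413e-05]), 'position': array([0.18426175, 0.59655059, 0.22967297]), 'tool_rot': array([ 1.49348270e-01,  9.88784186e-01, -9.13868650e-04, -3.03942715e-04]), 'ft_force': array([0.47660292, 0.63291371, 0.61855595]), 'moment': array([-0.01852535,  0.01876037,  0.01740548]), 'grip_force': 0.0, 'grip_width': 0.08644175928352957}
```

View pics/top0.png

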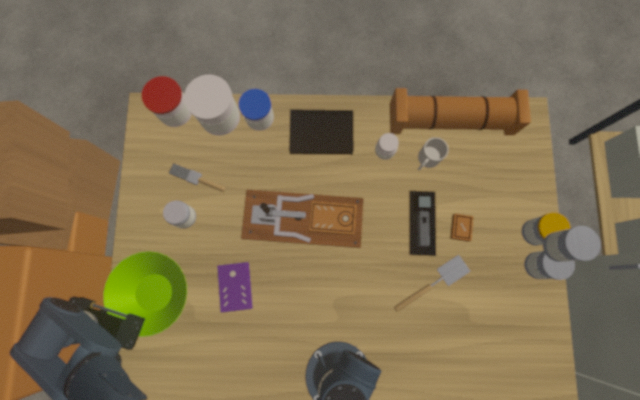

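View pics/side0.png

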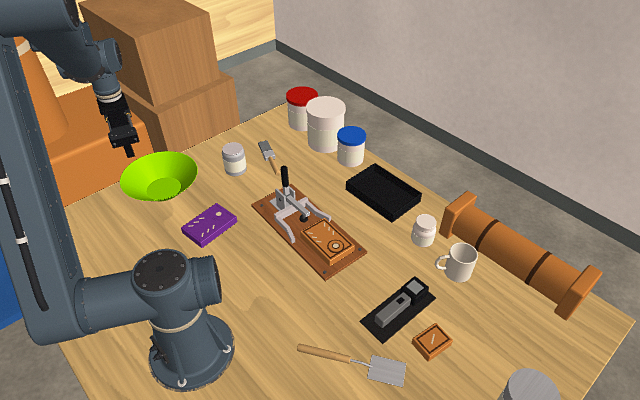

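The top view shows the jig at (303,218) with its +x pointing left in the image, the panel at (335,217) with its medallion towards the right end, the mat and scanner at (423,223) with the head up at (425,202), and the offcut at (461,227). The side view confirms that the clamp is nearly shut, with its black handle up at (285,180).

```bash
python3 - <<'E'
from h import *
for n in("top","side"):
    z=np.load(f"{n}0.npz"); w=z["w"]; p=z["p"]; d=z["d"]
    hsv=cv2.cvtColor(p,cv2.COLOR_RGB2HSV).astype(int)
    def rect(mask,name):
        mask=mask.astype(np.uint8); nn,l,s,c=cv2.connectedComponentsWithStats(mask)
        i=1+s[1:,4].argmax(); q=w[l==i]; r=cv2.minAreaRect((q[:,:2]*1000).astype(np.float32))
        print(n,name,s[i],"rect",np.round(r[0],1),np.round(r[1],1),round(r[2],2),"zmed",np.median(q[:,2]).round(4))
    X,Y,Z=w[...,0],w[...,1],w[...,2]
    jr=(X>.35)&(X<.72)&(Y>-.1)&(Y<.4)
    brown=(hsv[...,0]<16)&(hsv[...,1]>110)
    rect(jr&brown&(Z<.06),"bed+panel")
    rect(jr&(Z>.033)&(Z<.047)&brown,"paneltop")
    rect(jr&(Z>.06),"clamp>60")
    mr=(X>.35)&(X<.72)&(Y<-.15)&(Y>-.36)
    rect(mr&(hsv[...,2]<70)&(Z<.02),"mat dark")
    rect(mr&(Z>.022)&(Y>-.3),"scanner")
    rect(mr&(Z>.041)&(Y>-.3),"head")
    print("table z",np.median(Z[(X>.3)&(X<.4)&(abs(Y)<.3)]))
    q=w[jr&(Z>.055)]; 
    for a,b in((.055,.07),(.07,.09),(.09,.12),(.12,.15),(.15,.18),(.18,.22)):
        k=q[(q[:,2]>a)&(q[:,2]<b)]; print(a,len(k),k.mean(0).round(4) if len(k) else"", np.ptp(k,axis=0).round(3) if len(k) else "")
p=np.load("top0.npz")["p"][170:265,225:480]; p2=np.load("side0.npz")["p"][150:350,240:460]
a=cv2.resize(p,None,fx=3.1,fy=3.1,interpolation=cv2.INTER_CUBIC)
cv2.imwrite("pics/tc.png",a[...,::-1])
E
```

```text
top bed+panel [ 241  190  122   58 4212] rect [500.7 117.2] [396.9 168.3] 86.26 zmed 0.0134
top paneltop [ 308  201   48   34 1198] rect [498.9  20. ] [150.  101.2] 85.63 zmed 0.0402
top clamp>60 [258 203  47  19 407] rect [505.7 182.4] [144.8  53.8] 87.7 zmed 0.081
top mat dark [410 192  25  63 761] rect [ 489.8 -284.3] [ 83.2 212.6] 88.33 zmed 0.0057
top scanner [414 193  16  54 670] rect [ 496.  -275.2] [ 46.7 174.5] 89.11 zmed 0.0411
top head [415 193  15  20 258] rect [ 550.9 -276.1] [46.7 64.7] 89.14 zmed 0.0476
table z -3.665801751129294e-05
0.055 23 [0.4949 0.2115 0.065 ] [0.046 0.109 0.014]
0.07 262 [0.5019 0.1787 0.0795] [0.052 0.145 0.02 ]
0.09 49 [0.5013 0.2265 0.0942] [0.045 0.05  0.029]
0.12 15 [0.5011 0.2209 0.1341] [0.015 0.015 0.027]
0.15 19 [0.5011 0.2225 0.165 ] [0.014 0.016 0.029]
0.18 42 [0.5063 0.2283 0.1885] [0.018 0.021 0.01 ]
side bed+panel [ 251  192  117   89 3590] rect [499.6 125.3] [418.3 179.4] 86.85 zmed 0.0133
side paneltop [ 300  218   55   44 1154] rect [495.7  18. ] [154.3 103.2] 85.21 zmed 0.0394
side clamp>60 [275 166  35  51 519] rect [498.3 181.6] [149.1  51.1] 85.69 zmed 0.0836
side mat dark [ 360  289   76   55 1226] rect [ 485.4 -283.7] [ 90.2 218. ] 88.58 zmed 0.0042
side scanner [375 276  52  50 822] rect [ 493.8 -276.5] [ 45.8 177.8] 89.17 zmed 0.0392
side head [402 276  25  21 278] rect [ 551.6 -276.9] [62.7 45.6] 0.22 zmed 0.0465
table z -0.0005680497315432298
0.055 53 [0.4923 0.1959 0.064 ] [0.048 0.145 0.014]
0.07 272 [0.498  0.1834 0.0792] [0.052 0.149 0.02 ]
0.09 68 [0.4984 0.2239 0.0985] [0.049 0.053 0.028]
0.12 55 [0.5008 0.2202 0.1347] [0.023 0.02  0.029]
0.15 49 [0.5001 0.2224 0.1655] [0.02  0.018 0.028]
0.18 35 [0.5036 0.2252 0.1864] [0.018 0.021 0.014]
```

View pics/tc.png

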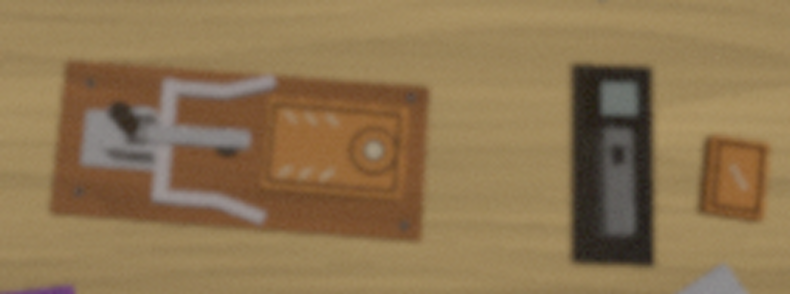

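The crop shows the pad foot at about (227,150), ahead of the panel and over bare bed, with the clamp at about 0. The medallion is at (373,150) on the outward end, and the scanner head is at the upper end of the mat. The jig's yaw is about 86.4°, so I can start moving to the handle.

```bash
cat >> h.py <<'E'
JC=np.array([.5005,.1175]); JY=np.deg2rad(86.4)
jx=np.array([np.cos(JY),np.sin(JY)]); jy=np.array([-jx[1],jx[0]])
def J(x,y=0): return JC+x*jx+y*jy
def go(x,y,gz,yaw=None,o=None):
    """gz: grasp point height; yaw: desired heading of tool y (deg). prints row numbers"""
    o=o or robot.get_obs(); M=rot(o["tool_rot"]); p=np.array(o["position"])
    s=M.T@(np.array([x,y,gz-.011])-p)/.2
    t=0
    if yaw is not None:
        c=np.degrees(np.arctan2(M[1,1],M[0,1])); dl=(yaw-c+90)%180-90; t=-dl/180
    print("row",s.round(3),"turn",round(t,4)); return s,t
def st():
    o=robot.get_obs(); M=rot(o["tool_rot"])
    print("t",round(o["time"],2),"p",np.round(o["position"],4),"yaw",np.degrees(np.arctan2(M[1,1],M[0,1])).round(2),"F",np.round(o["ft_force"],1),"w",round(o["grip_width"],4),"gf",round(o["grip_force"],1),"q",np.round(o["q"],2)); return o
E
python3 - <<'E'
from h import *
st(); print(J(.105)); h=J(.105); go(*h,.25,-3.6); go(*h,.165,-3.6)
E
```

```text
t 0.1 p [0.1843 0.5966 0.2297] yaw 72.82 F [0.5 0.6 0.6] w 0.0864 gf 0.0 q [ 1.09  0.53  1.43 -0.    1.18 -0.18]
[0.507093   0.22229281]
row [-2.095 -1.311 -0.045] turn 0.4246
row [-2.095 -1.31   0.38 ] turn 0.4246
```

>>> move_arm(
  motion="1 -1 -0.625 -0.05 0;1 -1 -0.625 -0.05 0;1 -1 -0.625 -0.05 0;1 -1 -0.625 -0.05 0;1 -1 -0.625 -0.05 0;1 -1 -0.625 -0.05 0;1 -1 -0.625 -0.05 0",
)

```text
time: 0.68
position: [0.342, 0.415, 0.2405]
tool_rot: [0.152, 0.988, -0.001, 0.001]
ft_force: [0.0, -0.3, 0.9]
grip_width: 0.087
grip_force: 0.0
```

>>> move_arm(
  motion="1 -1 -0.625 0 0.425;1 -1 -0.625 0 0.425;1 -1 -0.625 0 0.425;1 -1 -0.625 0 0.425;1 -1 -0.625 0 0.425;1 -1 -0.625 0 0.425;1 -1 -0.625 0 0.425;1 -1 -0.625 0 0.425;1 -1 -0.625 0 0.425;1 -1 -0.625 0 0.425;1 -1 -0.625 0 0.425;1 -1 -0.625 0 0.425",
)

```text
time: 1.68
position: [0.4924, 0.2407, 0.2402]
tool_rot: [0.73, 0.684, -0.0, -0.0]
ft_force: [0.3, 0.1, 0.6]
grip_width: 0.0869
grip_force: 0.0
```

```bash
python3 - <<'E'
from h import *
st(); h=J(.105); go(*h,.25,-3.6); go(*h,.165,-3.6)
m,p,d=cam("wrist"); print(m); cv2.imwrite("pics/w1.png",p[...,::-1]); np.savez("w1.npz",p=p,d=d,w=cloud(m,d))
E
```

```text
t 1.68 p [0.4924 0.2407 0.2402] yaw -3.73 F [0.3 0.1 0.6] w 0.0869 gf 0.0 q [0.25 0.41 1.62 0.   1.11 0.32]
row [-0.087  0.08   0.006] turn -0.0007
row [-0.087  0.08   0.431] turn -0.0007
{'mtx': array([[332.7592519 ,   0.        , 321.62001788],
       [  0.        , 332.7592519 , 200.61113021],
       [  0.        ,   0.        ,   1.        ]]), 'position': array([0.4973151 , 0.30730745, 0.39454055]), 'attitude': array([ 0.9917255 , -0.03194721, -0.00410003,  0.12427025])}
```

View pics/w1.png

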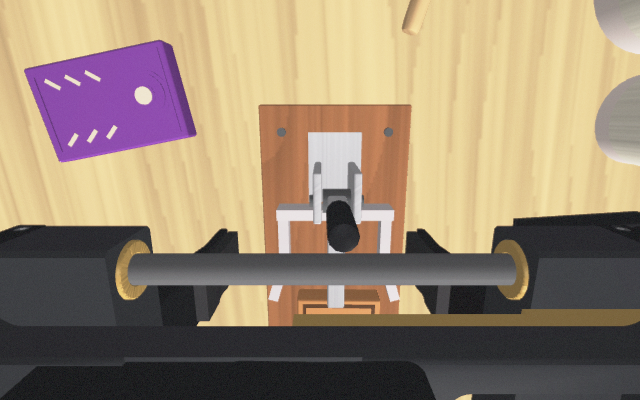

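The wrist view shows the handle top at about (343,238), between the fingers, and the bracket and bed centred at about x=335. I'll refine the handle and jig from this depth image.

```bash
python3 - <<'E'
from h import *
z=np.load("w1.npz"); w=z["w"]; p=z["p"]; hsv=cv2.cvtColor(p,cv2.COLOR_RGB2HSV).astype(int)
u=np.s_[190:252,310:375]; q=w[u].reshape(-1,3); h=hsv[u].reshape(-1,3)
for a,b in((.1,.12),(.12,.14),(.14,.16),(.16,.18),(.18,.2)):
    k=q[(q[:,2]>a)&(q[:,2]<b)&(h[:,2]<90)]
    if len(k): print(a,len(k),k.mean(0).round(4),k.min(0).round(4),k.max(0).round(4))
X,Y,Z=w[...,0],w[...,1],w[...,2]
# bed edges: per y band, x range of bed colour
brown=(hsv[...,0]<14)&(hsv[...,1]>110)&(Z>.005)&(Z<.02)
for y in(.18,.21,.24,.27,.30): 
    k=w[brown&(abs(Y-y)<.003)]; print(y,k[:,0].min().round(4),k[:,0].max().round(4)) if len(k) else 0
k=w[brown]; print("end y",np.percentile(k[:,1],99.9),[ (k[abs(k[:,0]-x)<.003][:,1].max().round(4)) for x in(.45,.48,.54,.57) if (abs(k[:,0]-x)<.003).any()])
E
```

```text
0.1 7 [0.505  0.2346 0.1174] [0.496  0.229  0.1066] [0.5125 0.2371 0.1198]
0.12 127 [0.5056 0.2356 0.1306] [0.4959 0.2288 0.1204] [0.516  0.2381 0.1397]
0.14 153 [0.5053 0.2365 0.1508] [0.4963 0.2311 0.1403] [0.5159 0.2389 0.1597]
0.16 197 [0.5054 0.2372 0.1706] [0.496  0.2308 0.1601] [0.516  0.2398 0.18  ]
0.18 837 [0.5063 0.231  0.189 ] [0.4958 0.2197 0.18  ] [0.517  0.2401 0.1917]
0.18 0.4189 0.5875
0.21 0.421 0.59
0.24 0.4228 0.5911
0.27 0.4249 0.5936
0.3 0.4272 0.5957
end y 0.32230257833447246 [np.float64(0.3222), np.float64(0.3203), np.float64(0.3164), np.float64(0.3145)]
```

```bash
sed -i 's/^JC=.*/JC=np.array([.500,.118]); JY=np.deg2rad(86.2)/' h.py; python3 - <<'E'
from h import *
go(*J(.105+.095*.05),.165,-3.8)
h=.095
for a in np.linspace(.05,1.25,13): print(a.round(2),((h*np.sin(a)-h*np.sin(.05))/.2).round(3),((h*np.cos(.05)-h*np.cos(a))/.2).round(3))
M=rot(robot.get_obs()["tool_rot"]); print("toolx in jig",M[:2,0]@jx,M[:2,0]@jy)
E
```

```text
row [-0.061  0.079  0.431] turn 0.0015
0.05 0.0 0.0
0.15 0.047 0.005
0.25 0.094 0.014
0.35 0.139 0.028
0.45 0.183 0.047
0.55 0.225 0.069
0.65 0.264 0.096
0.75 0.3 0.127
0.85 0.333 0.161
0.95 0.363 0.198
1.05 0.388 0.238
1.15 0.41 0.28
1.25 0.427 0.325
toolx in jig 0.9999895206066333 0.004578061411296374
```

>>> move_arm(
  motion="1 -0.061 0.079 0 0;1 -0.061 0.079 0.431 0;1 -0.061 0.079 0.431 0;1 -0.061 0.079 0.431 0;-1 -0.061 0.079 0.431 0;-1 -0.061 0.079 0.431 0;-1 -0.061 0.079 0.431 0;-1 -0.061 0.079 0.431 0;-1 -0.061 0.079 0.431 0;-1 -0.061 0.079 0.431 0;-1 -0.061 0.079 0.431 0;-1 -0.061 0.079 0.431 0",
  newtons=15,
)

```text
time: 2.73
position: [0.508, 0.227, 0.1549]
tool_rot: [0.729, 0.684, 0.0, 0.0]
ft_force: [0.0, -0.1, -0.7]
grip_width: 0.042
grip_force: 0.0
```

```bash
python3 -c "
from h import *
st()"
```

```text
t 2.73 p [0.508  0.227  0.1549] yaw -3.67 F [ 0.  -0.1 -0.7] w 0.042 gf 0.0 q [ 0.22  0.54  1.68 -0.    0.92  0.28]
```

>>> move_arm(
  motion="-1 0 0 0 0;-1 0 0 0 0;-1 0 0 0 0;-1 0 0 0 0;-1 0 0 0 0;-1 0 0 0 0",
)

```text
time: 3.23
position: [0.5059, 0.227, 0.1541]
tool_rot: [0.729, 0.684, -0.002, -0.001]
ft_force: [-5.7, -0.2, 4.7]
grip_width: 0.0215
grip_force: 15.0
```

>>> move_arm(
  motion="-1 0.047 0 0.005 0;-1 0.094 0 0.014 0;-1 0.139 0 0.028 0;-1 0.183 0 0.047 0;-1 0.225 0 0.069 0;-1 0.264 0 0.096 0",
)

```text
time: 3.73
position: [0.5093, 0.2799, 0.1362]
tool_rot: [0.729, 0.684, -0.002, -0.001]
ft_force: [-7.3, 1.2, 11.1]
grip_width: 0.0214
grip_force: 15.0
```

```bash
python3 -c "
from h import *
st()"
```

```text
t 3.73 p [0.5093 0.2799 0.1362] yaw -3.66 F [-7.3  1.2 11.1] w 0.0214 gf 15.0 q [0.31 0.59 1.63 0.   0.92 0.37]
```

>>> move_arm(
  motion="-1 0.036 -0.01 0.031 0;-1 0.069 -0.01 0.065 0;-1 0.099 -0.01 0.102 0;-1 0.124 -0.01 0.142 0;-1 0.146 -0.01 0.184 0;-1 0.163 -0.01 0.229 0;-1 0.163 -0.01 0.229 0",
)

```text
time: 4.32
position: [0.5119, 0.318, 0.0901]
tool_rot: [0.73, 0.683, 0.005, -0.002]
ft_force: [-3.8, 14.3, 5.3]
grip_width: 0.021
grip_force: 15.0
```

```bash
python3 - <<'E'
from h import *
o=st(); p=o["position"]; g=(np.array(p[:2])-J(.105))@jx; print("ang est",np.arctan2(g,p[2]+.011-.07),np.hypot(g,p[2]+.011-.07))
m,p,d=cam("side"); cv2.imwrite("pics/s2.png",cv2.resize(p[130:330,200:420],None,fx=3,fy=3)[...,::-1])
E
```

```text
t 4.32 p [0.5119 0.318  0.0901] yaw -3.78 F [-3.8 14.3  5.3] w 0.021 gf 15.0 q [0.37 0.68 1.61 0.01 0.85 0.43]
ang est 1.2557412897314397 0.10031764131435947
```

View pics/s2.png

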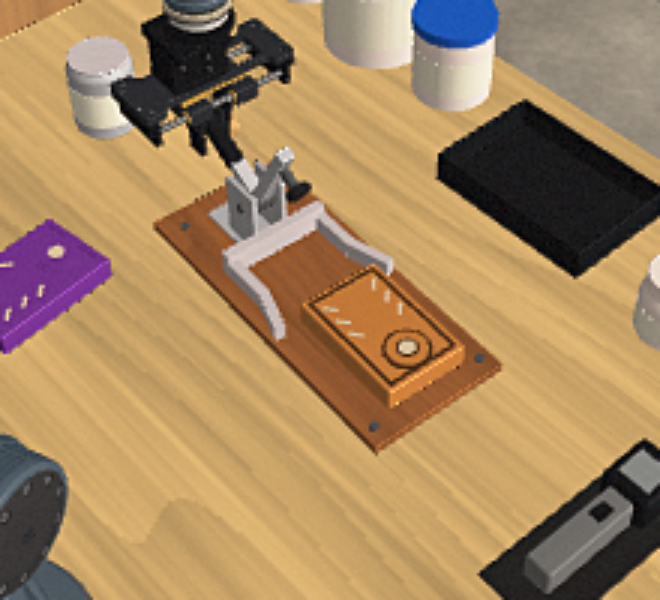

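The clamp is open: the arm points steeply up at about (285,165), and the handle tips towards jig +x in the gripper. The panel at (385,335) hasn't moved. I'll release and go round behind the panel.

>>> move_arm(
  motion="0.4 0 0 0 0;0.4 0 0 0 0;0.4 0 0 0 0;0.4 0 0 -0.1 0;0.4 0 0 -0.3 0;0.4 0 0 -0.5 0;0.4 0 0 -0.7 0;0.4 0 0 -0.8 0;0.4 -0.2 0 -0.8 0;0.4 -0.4 0 -0.8 0;0.4 -0.6 0 -0.8 0;0.4 -0.8 0 -0.8 0",
)

```text
time: 5.37
position: [0.501, 0.1506, 0.2495]
tool_rot: [0.729, 0.684, 0.0, 0.001]
ft_force: [0.5, -0.4, -0.2]
grip_width: 0.0607
grip_force: 0.0
```

>>> move_arm(
  motion="0.4 -0.2 0 0 0;0.4 -0.4 0 0 0;0.4 -0.6 0 0 0;0.4 -0.8 0 0 0;0.4 -1 0 0 0;0.4 -1 0 0 0;0.4 -1 0 0 0",
)

```text
time: 5.95
position: [0.4883, -0.0498, 0.2492]
tool_rot: [0.731, 0.682, -0.0, 0.0]
ft_force: [-0.2, 0.6, -0.9]
grip_width: 0.0606
grip_force: 0.0
```

```bash
python3 - <<'E'
from h import *
st(); go(*J(-.197),.1,-3.8); go(*J(-.197),.037,-3.8)
m,p,d=cam("wrist"); w=cloud(m,d); hsv=cv2.cvtColor(p,cv2.COLOR_RGB2HSV).astype(int)
br=(hsv[...,0]<20)&(hsv[...,1]>110)
cv2.imwrite("pics/w2.png",p[...,::-1])
for nm,a,b in(("panel",.034,.046),):
    nn,l,s,c=cv2.connectedComponentsWithStats((br&(w[...,2]>a)&(w[...,2]<b)).astype(np.uint8)); i=1+s[1:,4].argmax()
    q=w[l==i]; r=cv2.minAreaRect((q[:,:2]*1000).astype(np.float32)); print(nm,s[i],r); ctr=np.array(r[0])/1000-JC; print("jig frame",ctr@jx,ctr@jy)
E
```

```text
t 5.95 p [ 0.4883 -0.0498  0.2492] yaw -4.02 F [-0.2  0.6 -0.9] w 0.0606 gf 0.0 q [-0.33  0.32  1.74 -0.    1.08 -0.26]
row [-0.143  0.003  0.801] turn -0.0012
row [-0.143  0.003  1.116] turn -0.0012
panel [  277    35    99   147 12708] ((497.7872009277344, 20.39630126953125), (149.8731689453125, 100.03268432617188), 85.75515747070312)
jig frame -0.09753576472931715 -0.004260643644992772
```

View pics/w2.png

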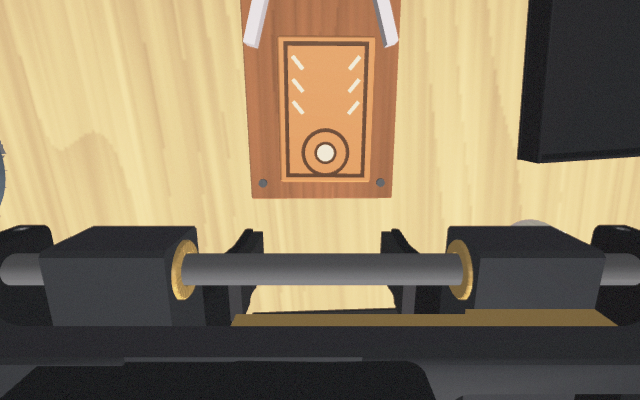

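The wrist view shows the panel, medallion at (325,153) on the outward end, about 4 mm towards the right rail at (388,30) and almost parallel to the bed. I'll descend behind it and push with both fingers.

>>> move_arm(
  motion="0.4 -0.143 0.013 0 0;0.4 -0.143 0.013 0.2 0;0.4 -0.143 0.013 0.4 0;0.4 -0.143 0.013 0.6 0;0.4 -0.143 0.013 0.8 0;0.4 -0.143 0.013 0.9 0;0.4 -0.143 0.013 1 0;0.4 -0.143 0.013 1 0",
)

```text
time: 6.67
position: [0.4867, -0.0732, 0.0459]
tool_rot: [0.729, 0.685, -0.002, -0.004]
ft_force: [-0.5, 0.1, 0.0]
grip_width: 0.061
grip_force: 0.0
```

>>> move_arm(
  motion="0.4 0 0 0.05 0;0.4 0 0 0.116 0;0.4 0 0 0.116 0;0.4 0.03 0 0.116 0;0.4 0.06 0 0.116 0;0.4 0.09 0 0.116 0;0.4 0.12 0 0.116 0;0.4 0.15 0 0.116 0;0.4 0.18 0 0.116 0;0.4 0.21 0 0.116 0;0.4 0.24 0 0.116 0",
)

```text
time: 7.58
position: [0.4926, -0.0275, 0.0266]
tool_rot: [0.729, 0.684, 0.0, 0.001]
ft_force: [0.4, -3.5, 3.8]
grip_width: 0.0612
grip_force: 2.1
```

```bash
cat >> h.py <<'E'
def panel(z0=.034,z1=.046,n="wrist",save=None):
    m,p,d=cam(n); w=cloud(m,d); hsv=cv2.cvtColor(p,cv2.COLOR_RGB2HSV).astype(int)
    br=(hsv[...,0]<20)&(hsv[...,1]>110)&(w[...,2]>z0)&(w[...,2]<z1)&(np.hypot(*(w[...,:2]-J(-.05)).transpose(2,0,1))<.2)
    nn,l,s,c=cv2.connectedComponentsWithStats(br.astype(np.uint8)); i=1+s[1:,4].argmax()
    q=(w[l==i][:,:2]-JC)@np.array([jx,jy]).T
    r=cv2.minAreaRect((q*1000).astype(np.float32)); print("panel jig mm",np.round(r[0],1),np.round(r[1],1),round(r[2],2),"x range",np.percentile(q[:,0],[.5,99.5]).round(4))
    if save: cv2.imwrite(save,p[...,::-1])
E
python3 - <<'E'
from h import *
o=st(); print("tcp jig",(np.array(o["position"][:2])-JC)@jx); panel()
E
```

```text
t 7.58 p [ 0.4926 -0.0275  0.0266] yaw -3.68 F [ 0.4 -3.5  3.8] w 0.0612 gf 2.1 q [-0.28  0.71  1.91 -0.    0.52 -0.22]
tcp jig -0.14566219589655463
panel jig mm [-86.  -3.] [100.6 100.6] 89.96 x range [-0.1331 -0.0367]
```

>>> move_arm(
  motion="0.4 0.03 0 0 0;0.4 0.06 0 0 0;0.4 0.09 0 0 0;0.4 0.12 0 0 0;0.4 0.15 0 0 0;0.4 0.18 0 0 0;0.4 0.21 0 0 0;0.4 0.235 0 0 0;0.4 0.25 0 0 0;0.4 0.26 0 0 0",
)

```text
time: 8.47
position: [0.4951, 0.0246, 0.0261]
tool_rot: [0.729, 0.684, -0.0, -0.0]
ft_force: [0.1, -5.3, 3.9]
grip_width: 0.0611
grip_force: 2.6
```

```bash
python3 - <<'E'
from h import *
o=st(); print("tcp jig",(np.array(o["position"][:2])-JC)@jx); panel(save="pics/w3.png")
E
```

```text
t 8.47 p [0.4951 0.0246 0.0261] yaw -3.64 F [ 0.1 -5.3  3.9] w 0.0611 gf 2.6 q [-0.18  0.71  1.9  -0.    0.53 -0.11]
tcp jig -0.09356128673270186
panel jig mm [-33.9  -2.5] [100.4 100.7] 0.27 x range [-0.0812  0.0153]
```

>>> move_arm(
  motion="0.4 0.01 0 0 0;0.4 0.018 0 0 0;0.4 0.025 0 0 0;0.4 0.03 0 0 0;0.4 0.033 0 0 0",
)

```text
time: 8.93
position: [0.4955, 0.0307, 0.0261]
tool_rot: [0.729, 0.684, -0.0, -0.0]
ft_force: [-1.2, -5.1, 3.9]
grip_width: 0.0609
grip_force: 2.4
```

```bash
python3 - <<'E'
from h import *
o=st(); print("tcp jig",(np.array(o["position"][:2])-JC)@jx); panel()
E
```

```text
t 8.93 p [0.4955 0.0307 0.0261] yaw -3.68 F [-1.2 -5.1  3.9] w 0.0609 gf 2.4 q [-0.16  0.71  1.9  -0.    0.53 -0.1 ]
tcp jig -0.08736021616427846
panel jig mm [-27.8  -2.2] [100.3 100.8] 0.16 x range [-0.0749  0.0214]
```

>>> move_arm(
  motion="0.4 0.003 0 0 0;0.4 0.006 0 0 0;0.4 0.009 0 0 0;0.4 0.009 0 0 0",
)

```text
time: 9.32
position: [0.4956, 0.0326, 0.0261]
tool_rot: [0.729, 0.684, -0.0, -0.0]
ft_force: [-1.6, -4.1, 3.5]
grip_width: 0.0608
grip_force: 2.2
```

>>> move_arm(
  motion="0.4 0.003 0 0 0;0.4 0.006 0 0 0;0.4 0.009 0 0 0;0.4 0.009 0 0 0",
)

```text
time: 9.65
position: [0.4957, 0.0339, 0.0261]
tool_rot: [0.729, 0.684, -0.001, -0.0]
ft_force: [-1.3, -6.5, 3.4]
grip_width: 0.0611
grip_force: 3.6
```

```bash
python3 - <<'E'
from h import *
o=st(); print("tcp jig",(np.array(o["position"][:2])-JC)@jx); panel()
E
```

```text
t 9.65 p [0.4957 0.0339 0.0261] yaw -3.66 F [-1.3 -6.5  3.4] w 0.0611 gf 3.6 q [-0.16  0.71  1.9  -0.    0.53 -0.09]
tcp jig -0.08421246541214265
panel jig mm [-24.6  -2.3] [100.3 100.6] 0.17 x range [-0.0718  0.0246]
```

>>> move_arm(
  motion="0.4 0.003 0 0 0;0.4 0.006 0 0 0;0.4 0.006 0 0 0",
)

```text
time: 9.95
position: [0.4957, 0.034, 0.0261]
tool_rot: [0.729, 0.684, -0.001, 0.0]
ft_force: [-3.4, -12.1, 3.8]
grip_width: 0.0608
grip_force: 6.4
```

>>> move_arm(
  motion="0.4 0.003 0 0 0;0.4 0.006 0 0 0;0.4 0.006 0 0 0",
)

```text
time: 10.2
position: [0.4957, 0.0341, 0.0261]
tool_rot: [0.729, 0.685, -0.002, 0.001]
ft_force: [-4.3, -18.1, 3.5]
grip_width: 0.0611
grip_force: 9.3
```

```bash
python3 - <<'E'
from h import *
o=st(); print("tcp jig",(np.array(o["position"][:2])-JC)@jx); panel()
E
```

```text
t 10.2 p [0.4957 0.0341 0.0261] yaw -3.6 F [ -4.3 -18.1   3.5] w 0.0611 gf 9.3 q [-0.15  0.71  1.9  -0.01  0.53 -0.09]
tcp jig -0.08404111899377598
panel jig mm [-24.7  -2.3] [100.6 100.8] 0.31 x range [-0.0721  0.0247]
```

The panel is firmly on the stop: 18 N and no further motion. I'll back off, rise, and return to the handle.

>>> move_arm(
  motion="0.4 -0.02 0 0 0;0.4 -0.06 0 0 0;0.4 -0.08 0 0 0;0.4 -0.08 0 -0.2 0;0.4 -0.08 0 -0.4 0;0.4 -0.08 0 -0.6 0;0.4 -0.08 0 -0.8 0;0.4 -0.08 0 -1 0;0.4 -0.08 0 -1 0",
)

```text
time: 11.0
position: [0.5001, 0.0206, 0.2333]
tool_rot: [0.729, 0.684, 0.005, 0.006]
ft_force: [1.6, 0.2, 0.0]
grip_width: 0.0604
grip_force: 0.0
```

>>> move_arm(
  motion="0.4 0 0 -0.1 0;0.4 0.2 0 -0.1 0;0.4 0.4 0 -0.1 0;0.4 0.6 0 -0.1 0;0.4 0.8 0 -0.1 0;0.4 1 0 -0.1 0;0.4 1 0 -0.1 0;0.4 1 0 -0.1 0",
)

```text
time: 11.67
position: [0.5072, 0.2226, 0.2452]
tool_rot: [0.728, 0.686, -0.0, -0.001]
ft_force: [-0.5, 0.8, -0.2]
grip_width: 0.061
grip_force: 0.0
```

```bash
python3 - <<'E'
from h import *
st(); panel(); go(.5105,.318,.101,-3.8)
E
```

```text
t 11.67 p [0.5072 0.2226 0.2452] yaw -3.41 F [-0.5  0.8 -0.2] w 0.061 gf 0.0 q [0.21 0.41 1.6  0.   1.13 0.27]
panel jig mm [-42.3  -2.5] [39.4 99.7] 0.44 x range [-0.0615 -0.0232]
row [ 0.485 -0.012  0.776] turn 0.0014
```

>>> move_arm(
  motion="0.4 0.2 -0.012 0 0;0.4 0.4 -0.012 0 0;0.4 0.485 -0.012 0 0;0.4 0.485 -0.012 0.2 0;0.4 0.485 -0.012 0.4 0;0.4 0.485 -0.012 0.6 0;0.4 0.485 -0.012 0.776 0;0.4 0.485 -0.012 0.776 0;-1 0.485 -0.012 0.776 0;-1 0.485 -0.012 0.776 0;-1 0.485 -0.012 0.776 0;-1 0.485 -0.012 0.776 0",
  newtons=15,
)

```text
time: 12.72
position: [0.5138, 0.3177, 0.0938]
tool_rot: [0.73, 0.684, 0.003, 0.001]
ft_force: [0.2, -0.3, 0.2]
grip_width: 0.042
grip_force: 0.0
```

>>> move_arm(
  motion="-1 0 0 0 0;-1 0 0 0 0;-1 0 0 0 0;-1 0 0 0 0;-1 0 0 0 0",
)

```text
time: 13.13
position: [0.5117, 0.3177, 0.0916]
tool_rot: [0.729, 0.684, 0.0, -0.0]
ft_force: [-1.3, 1.5, 3.6]
grip_width: 0.0208
grip_force: 15.0
```

```bash
python3 - <<'E'
from h import *
o=st(); print((np.array(o["position"][:2])-JC)@jx)
h=np.array([.108,.07]); p=np.array([(np.array(o["position"][:2])-JC)@jx,o["position"][2]+.011])-h
r=np.hypot(*p); a0=np.arctan2(*p); print(r,a0)
a0=1.2
for a in [1.1,1,.9,.8,.7,.6,.5,.4,.3,.2,.12,.05,0]: print(a,(r*np.array([np.sin(a)-np.sin(a0),np.cos(a0)-np.cos(a)])/.2).round(3))
E
```

```text
t 13.13 p [0.5117 0.3177 0.0916] yaw -3.68 F [-1.3  1.5  3.6] w 0.0208 gf 15.0 q [0.37 0.68 1.6  0.   0.86 0.43]
0.20007211011538437
0.09766666876258559 1.2306858907384441
1.1 [-0.02  -0.045]
1 [-0.044 -0.087]
0.9 [-0.073 -0.127]
0.8 [-0.105 -0.163]
0.7 [-0.141 -0.197]
0.6 [-0.179 -0.226]
0.5 [-0.221 -0.252]
0.4 [-0.265 -0.273]
0.3 [-0.311 -0.29 ]
0.2 [-0.358 -0.302]
0.12 [-0.397 -0.308]
0.05 [-0.431 -0.311]
0 [-0.455 -0.311]
```

>>> move_arm(
  motion="-1 -0.02 0 -0.045 0;-1 -0.044 0 -0.087 0;-1 -0.073 0 -0.127 0;-1 -0.105 0 -0.163 0;-1 -0.141 0 -0.197 0;-1 -0.179 0 -0.226 0;-1 -0.221 0 -0.252 0;-1 -0.265 0 -0.273 0;-1 -0.311 0 -0.29 0;-1 -0.335 0 -0.297 0;-1 -0.335 0 -0.297 0",
)

```text
time: 14.05
position: [0.5072, 0.2494, 0.1508]
tool_rot: [0.73, 0.684, -0.0, -0.0]
ft_force: [1.3, -3.4, -9.7]
grip_width: 0.0217
grip_force: 15.0
```

>>> move_arm(
  motion="-1 -0.015 0 -0.003 0;-1 -0.03 0 -0.006 0;-1 -0.045 0 -0.009 0;-1 -0.06 0 -0.011 0;-1 -0.06 0 -0.011 0",
)

```text
time: 14.47
position: [0.5066, 0.2389, 0.1532]
tool_rot: [0.729, 0.684, 0.0, -0.0]
ft_force: [-1.0, 4.9, -4.9]
grip_width: 0.0218
grip_force: 15.0
```

```bash
python3 - <<'E'
from h import *
o=st(); print((np.array(o["position"][:2])-JC)@jx-.108)
m,p,d=cam("side"); cv2.imwrite("pics/s4.png",cv2.resize(p[130:300,220:400],None,fx=3,fy=3)[...,::-1])
E
```

```text
t 14.47 p [0.5066 0.2389 0.1532] yaw -3.69 F [-1.   4.9 -4.9] w 0.0218 gf 15.0 q [0.24 0.54 1.67 0.   0.93 0.3 ]
0.013043890831405544
```

View pics/s4.png

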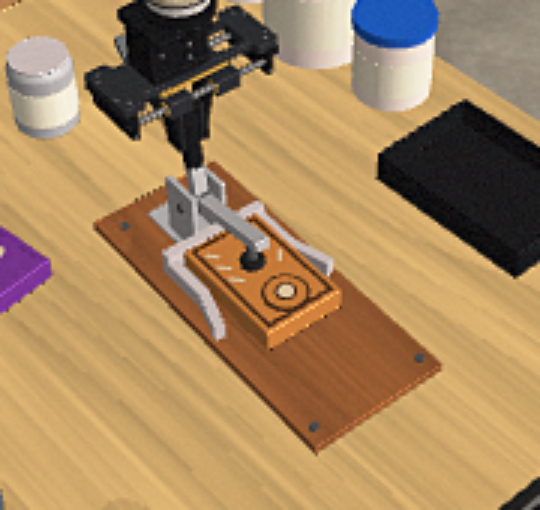

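The side view shows the clamp arm down with its pad foot at (252,262), on or just above the panel, which is against the stop. I'll press on until the force rises.

>>> move_arm(
  motion="-1 -0.005 0 0 0;-1 -0.01 0 0 0;-1 -0.015 0 0 0;-1 -0.015 0 0 0",
)

```text
time: 14.85
position: [0.5065, 0.2365, 0.1535]
tool_rot: [0.73, 0.684, 0.001, -0.001]
ft_force: [-2.1, 6.0, -1.8]
grip_width: 0.0215
grip_force: 15.0
```

>>> move_arm(
  motion="-1 -0.005 0 0 0;-1 -0.01 0 0 0;-1 -0.01 0 0 0",
)

```text
time: 15.1
position: [0.5064, 0.2362, 0.1536]
tool_rot: [0.73, 0.684, 0.002, -0.002]
ft_force: [-1.2, 10.9, -3.5]
grip_width: 0.0216
grip_force: 15.0
```

>>> move_arm(
  motion="-1 -0.005 0 0 0;-1 -0.01 0 0 0;-1 -0.01 0 0 0",
)

```text
time: 15.35
position: [0.5065, 0.236, 0.1536]
tool_rot: [0.73, 0.683, 0.004, -0.003]
ft_force: [-1.8, 17.8, -4.3]
grip_width: 0.0215
grip_force: 15.0
```

>>> move_arm(
  motion="0.4 0 0 0 0;0.4 0 0 0 0;0.4 0 0 0 0;0.4 0 0 0 0;0.4 0 0 0 0;0.4 0 0 0 0;0.4 0 0 -0.2 0;0.4 0 0 -0.4 0;0.4 0 0 -0.5 0;0.4 0 0 -0.5 0",
)

```text
time: 16.18
position: [0.5098, 0.232, 0.258]
tool_rot: [0.729, 0.684, 0.005, 0.003]
ft_force: [1.0, 1.2, -0.6]
grip_width: 0.0609
grip_force: 0.0
```

```bash
python3 - <<'E'
from h import *
st(); m,p,d=cam("wrist"); w=cloud(m,d); X,Y,Z=w[...,0],w[...,1],w[...,2]
V=cv2.cvtColor(p,cv2.COLOR_RGB2HSV)[...,2]
k=w[(Z>.18)&(Z<.2)&(V<90)&(np.hypot(X-.507,Y-.237)<.025)]
c=(k[:,:2].min(0)+k[:,:2].max(0))/2; print("handle top",c,k[:,2].max(),"ang",((c-JC)@jx-.107)/.12)
# mat/scanner targets
go(.505,-.275,.25,90); go(.505,-.275,.25,-90)
E
```

```text
t 16.18 p [0.5098 0.232  0.258 ] yaw -3.69 F [ 1.   1.2 -0.6] w 0.0609 gf 0.0 q [ 0.23  0.4   1.57 -0.    1.15  0.29]
handle top [0.50744293 0.23906342] 0.1914759530730223 ang 0.11908772303858076
row [-2.529  0.147  0.079] turn 0.4795
row [-2.529  0.147  0.079] turn 0.4795
```

>>> move_arm(
  motion="0.6 -0.2 0 0 0;0.6 -0.4 0 0 0;0.6 -0.6 0 0 0;0.6 -0.8 0 0 0;0.6 -1 0 0 0;0.6 -1 0 0 0",
)

```text
time: 16.73
position: [0.4924, 0.0256, 0.251]
tool_rot: [0.732, 0.682, -0.002, -0.0]
ft_force: [-0.5, 0.2, -0.4]
grip_width: 0.0695
grip_force: 0.0
```

>>> move_arm(
  motion="0.6 -0.2 -0.1 0 0;0.6 -0.4 -0.2 0 0;0.6 -0.6 -0.3 0 0;0.6 -0.8 -0.38 0 0;0.6 -1 -0.38 0 0;0.6 -1 -0.38 0 0",
)

```text
time: 17.23
position: [0.4037, -0.1677, 0.2517]
tool_rot: [0.731, 0.682, -0.001, 0.001]
ft_force: [0.9, -0.3, 0.4]
grip_width: 0.0698
grip_force: 0.0
```

>>> move_arm(
  motion="0.6 -0.53 0 0 0.48;0.6 -0.53 0 0 0.48;0.6 -0.53 0 0 0.48;0.6 -0.53 0 0 0.48;0.6 -0.53 0 0 0.48;0.6 -0.53 0 0 0.48;0.6 -0.53 0 0 0.48;0.6 -0.53 0 0 0.48;0.6 -0.53 0 0 0.48;0.6 -0.53 0 0 0.48;0.6 -0.53 0 0 0.48;0.6 -0.53 0 0 0.48",
)

```text
time: 18.23
position: [0.3978, -0.2673, 0.2511]
tool_rot: [1.0, 0.0, -0.001, -0.001]
ft_force: [0.3, -0.3, -0.1]
grip_width: 0.0695
grip_force: 0.0
```

```bash
python3 - <<'E'
from h import *
st(); m,p,d=cam("wrist"); w=cloud(m,d); np.savez("w5.npz",p=p,d=d,w=w); cv2.imwrite("pics/w5.png",p[...,::-1])
X,Y,Z=w[...,0],w[...,1],w[...,2]; V=cv2.cvtColor(p,cv2.COLOR_RGB2HSV)[...,2]
nr=(X>.34)&(X<.64)&(abs(Y+.28)<.06)
def rect(mk,nm):
    nn,l,s,c=cv2.connectedComponentsWithStats(mk.astype(np.uint8)); i=1+s[1:,4].argmax(); q=w[l==i]
    print(nm,s[i],cv2.minAreaRect((q[:,:2]*1000).astype(np.float32)),q[:,2].mean())
rect(nr&(Z>.03)&(Z<.055),"scanner"); rect(nr&(Z>.042)&(Z<.055),"head"); rect(nr&(Z>.03)&(Z<.042),"grip")
rect(nr&(Z>.0025)&(Z<.055),"mat+"); rect(nr&(Z<.055)&(V<75),"dark")
E
```

```text
t 18.23 p [ 0.3978 -0.2673  0.2511] yaw -89.96 F [ 0.3 -0.3 -0.1] w 0.0695 gf 0.0 q [-0.83  0.31  1.76  0.    1.08  0.74]
scanner [ 309    0   57  169 6515] ((491.41375732421875, -281.0502624511719), (55.46493911743164, 166.25643920898438), 89.06082916259766) 0.04308259635327673
head [ 309    0   57   58 3132] ((548.6589965820312, -282.104248046875), (55.20615005493164, 51.29324722290039), 89.54778289794922) 0.04748867894137384
grip [ 310   55   52  114 3342] ((466.5596618652344, -279.89361572265625), (51.946163177490234, 116.64124298095703), 88.7402572631836) 0.03897222738048504
mat+ [  296     0    86   189 14608] ((483.462646484375, -283.3447265625), (90.00216674804688, 208.35562133789062), 88.20877838134766) 0.02212686267635004
dark [ 297    0   85  189 9583] ((483.76641845703125, -283.65911865234375), (88.42688751220703, 207.70948791503906), 88.22160339355469) 0.012833299994895011
```

View pics/w5.png

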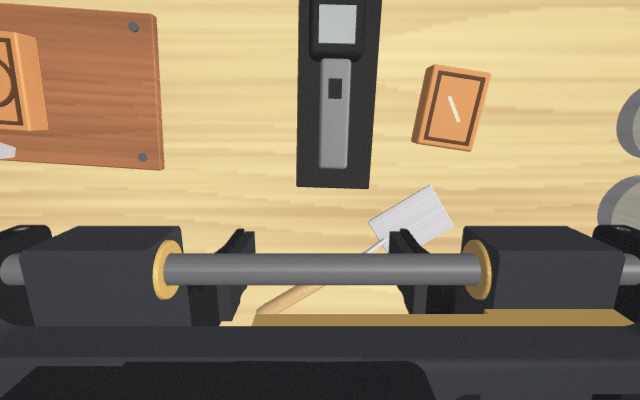

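The wrist view shows the scanner grip at (334,110), about 4 px left of the mat's centreline, the head at the top, and the spatula and offcut to the right at (410,215) and (452,108). I'll fit the grip's edges.

```bash
python3 - <<'E'
from h import *
z=np.load("w5.npz"); w=z["w"]; X,Y,Z=w[...,0],w[...,1],w[...,2]; V=cv2.cvtColor(z["p"],cv2.COLOR_RGB2HSV)[...,2]
nr=(abs(Y+.28)<.07)&(X>.36)&(X<.62)
def line(mk,xs):
    c=[]
    for x in xs:
        k=Y[nr&mk&(abs(X-x)<.002)]
        if len(k)>5: c.append((x,k.min(),k.max()))
    c=np.array(c); m=(c[:,1]+c[:,2])/2; f=np.polyfit(c[:,0],m,1); print("yaw",np.degrees(np.arctan(f[0])).round(2),"width",np.median(c[:,2]-c[:,1]).round(4)); return f
g=line((Z>.036)&(Z<.042),np.arange(.42,.515,.005)); t=line((Z>.0025)&(Z<.03)&(V<90)|(Z>.03)&(Z<.055),np.arange(.39,.58,.005))
for x in(.498,.508,.489): print(x,np.polyval(g,x).round(4),np.polyval(t,x).round(4))
gm=nr&(Z>.036)&(Z<.042)&(abs(Y+.28)<.012); print("grip tail/head x",np.percentile(X[gm],[.5,99.5]))
mm=nr&(Z>.0025)&(Z<.01)&(V<90); print("mat tail",np.percentile(X[mm],[.2,1]))
y=np.polyval(g,.508); go(.508,y,.13,-91); go(.508,y,.028,-91)
E
```

```text
yaw -1.22 width 0.0307
yaw -1.85 width 0.0877
0.498 -0.2807 -0.284
0.508 -0.2809 -0.2843
0.489 -0.2805 -0.2837
grip tail/head x [0.40996692 0.52333408]
mat tail [0.37938865 0.38150624]
row [0.552 0.067 0.66 ] turn 0.0045
row [0.553 0.068 1.17 ] turn 0.0045
```

>>> move_arm(
  motion="0.6 0.2 0.068 0 0.007;0.6 0.4 0.068 0 0.007;0.6 0.54 0.068 0.1 0.007;0.6 0.54 0.068 0.3 0.007;0.6 0.54 0.068 0.5 0.007;0.6 0.54 0.068 0.7 0.007;0.6 0.54 0.068 0.85 0.007;0.6 0.54 0.068 0.95 0.007;0.6 0.54 0.068 0.95 0.007;0.6 0.54 0.068 0.95 0.007",
)

```text
time: 19.12
position: [0.5052, -0.2801, 0.0608]
tool_rot: [1.0, -0.007, -0.002, -0.002]
ft_force: [0.5, -0.2, 0.4]
grip_width: 0.0697
grip_force: 0.0
```

```bash
python3 - <<'E'
from h import *
st(); go(.506,-.2809,.028,-91.2)
E
```

```text
t 19.12 p [ 0.5052 -0.2801  0.0608] yaw -90.77 F [ 0.5 -0.2  0.4] w 0.0697 gf 0.0 q [-0.7   0.71  1.68  0.    0.76  0.88]
row [0.005 0.004 0.219] turn 0.0024
```

>>> move_arm(
  motion="0.6 0.003 0.004 0.1 0;0.6 0.003 0.004 0.2 0;0.6 0.003 0.004 0.219 0;0.6 0.003 0.004 0.219 0;-1 0.003 0.004 0.219 0;-1 0.003 0.004 0.219 0;-1 0.003 0.004 0.219 0;-1 0.003 0.004 0.219 0;-1 0.003 0.004 0.219 0;-1 0.003 0.004 0.219 0;-1 0.003 0.004 0.219 0;-1 0.003 0.004 0.219 0",
  newtons=35,
)

```text
time: 20.12
position: [0.5067, -0.282, 0.019]
tool_rot: [1.0, -0.008, -0.0, -0.0]
ft_force: [0.1, 1.5, 3.0]
grip_width: 0.0317
grip_force: 35.0
```

>>> move_arm(
  motion="-1 0 0 0 0;-1 0 0 0 0;-1 0 0 0 0",
)

```text
time: 20.37
position: [0.5067, -0.282, 0.019]
tool_rot: [1.0, -0.008, -0.0, -0.0]
ft_force: [-0.3, 2.4, 5.8]
grip_width: 0.0315
grip_force: 35.0
```

```bash
python3 - <<'E'
from h import *
st()
E
```

```text
t 20.37 p [ 0.5067 -0.282   0.019 ] yaw -90.89 F [-0.3  2.4  5.8] w 0.0315 gf 35.0 q [-0.7   0.78  1.69  0.    0.68  0.89]
```

>>> move_arm(
  motion="-1 0 0 -0.1 0;-1 0 0 -0.25 0;-1 0 0 -0.4 0;-1 0 0 -0.55 0;-1 0 0 -0.7 0;-1 0 0 -0.85 0;-1 0 0 -0.9 0;-1 0 0 -0.9 0",
)

```text
time: 21.03
position: [0.5082, -0.2838, 0.2011]
tool_rot: [1.0, -0.008, 0.002, 0.002]
ft_force: [-0.1, 0.1, -2.7]
grip_width: 0.0317
grip_force: 35.0
```

```bash
python3 - <<'E'
from h import *
st(); md=J(-.039,-.0024); print(md)
go(md[0]-.049,md[1]+.001,.215,None); go(md[0]-.049,md[1]+.001,.145,None)
E
```

```text
t 21.03 p [ 0.5082 -0.2838  0.2011] yaw -90.87 F [-0.1  0.1 -2.7] w 0.0317 gf 35.0 q [-0.7   0.5   1.58 -0.    1.05  0.89]
[0.49981004 0.07892669]
row [-0.314 -1.814 -0.024] turn 0
row [-0.316 -1.815  0.326] turn 0
```

>>> move_arm(
  motion="-1 -0.03 -0.1 0 0;-1 -0.06 -0.25 0 0;-1 -0.09 -0.4 0 0;-1 -0.12 -0.55 0 0;-1 -0.14 -0.7 0 0;-1 -0.15 -0.85 0 0;-1 -0.157 -0.907 0 0;-1 -0.157 -0.907 0 0",
)

```text
time: 21.7
position: [0.4758, -0.0974, 0.1966]
tool_rot: [1.0, -0.006, -0.003, -0.001]
ft_force: [0.7, -0.5, -1.9]
grip_width: 0.0319
grip_force: 35.0
```

>>> move_arm(
  motion="-1 -0.03 -0.1 0 0;-1 -0.06 -0.25 0 0;-1 -0.09 -0.4 0 0;-1 -0.12 -0.55 0 0;-1 -0.14 -0.7 0 0;-1 -0.15 -0.85 0 0;-1 -0.157 -0.907 0 0;-1 -0.157 -0.907 0 0;-1 -0.157 -0.907 0 0",
)

```text
time: 22.45
position: [0.4498, 0.0809, 0.1979]
tool_rot: [1.0, -0.007, -0.0, 0.0]
ft_force: [0.3, 0.3, -1.3]
grip_width: 0.0315
grip_force: 35.0
```

```bash
python3 - <<'E'
from h import *
st(); md=J(-.039,-.0024); go(md[0]-.049,md[1]+.001,.145,-90.9)
m,p,d=cam("wrist"); w=cloud(m,d); np.savez("w6.npz",p=p,w=w); cv2.imwrite("pics/w6.png",p[...,::-1])
E
```

```text
t 22.45 p [0.4498 0.0809 0.1979] yaw -90.8 F [ 0.3  0.3 -1.3] w 0.0315 gf 35.0 q [-0.07  0.35  1.88 -0.    0.91  1.52]
row [0.005 0.004 0.319] turn 0.0005
```

View pics/w6.png

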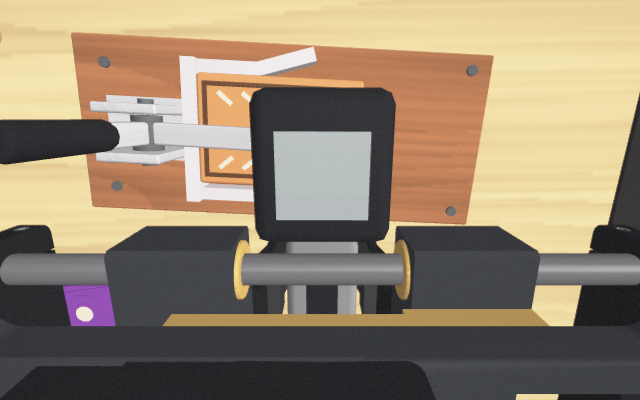

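The wrist view shows the head at (322,165) over the outward half of the panel, with the clamp arm left of it at (200,135). I'll measure the head's pose from depth.

```bash
python3 - <<'E'
from h import *
z=np.load("w6.npz"); w=z["w"]; q=w[95:225,255:392].reshape(-1,3); q=q[(q[:,2]>.15)]
zt=np.median(q[:,2]); k=q[abs(q[:,2]-zt)<.006]
A=np.c_[k[:,:2]-k[:,:2].mean(0),np.ones(len(k))]; s=np.linalg.lstsq(A,k[:,2],rcond=None)[0]
print("head top z",s[2],"tilt deg",np.degrees(s[:2])); r=cv2.minAreaRect((k[:,:2]*1000).astype(np.float32)); print(r, "underside",s[2]-.042)
E
```

```text
head top z 0.22658745198158653 tilt deg [-1.14383746  0.13906166]
((499.5230407714844, 79.7448501586914), (55.364261627197266, 50.79377365112305), 89.2630386352539) underside 0.18458745198158652
```

>>> move_arm(
  motion="-1 0.005 0.004 0.1 0;-1 0.005 0.004 0.2 0;-1 0.005 0.004 0.28 0;-1 0.005 0.004 0.315 0;-1 0.005 0.004 0.319 0;-1 0.005 0.004 0.319 0;-1 0.005 0.004 0.319 0;-1 0.005 0.004 0.319 0",
)

```text
time: 23.17
position: [0.4514, 0.0802, 0.1358]
tool_rot: [1.0, -0.008, 0.001, 0.0]
ft_force: [0.1, -0.6, -2.1]
grip_width: 0.032
grip_force: 35.0
```

```bash
python3 - <<'E'
from h import *
st(); md=J(-.039,-.0024); go(md[0]-.049,md[1]+.001,.145,-90.9)
for n in("side","wrist","top"):
    m,p,d=cam(n); w=cloud(m,d); Z=w[...,2]
    k=w[(Z>.152)&(Z<.17)&(np.hypot(w[...,0]-md[0],w[...,1]-md[1])<.045)]
    if len(k)>20:
        A=np.c_[k[:,:2]-k[:,:2].mean(0),np.ones(len(k))]; s=np.linalg.lstsq(A,k[:,2],rcond=None)[0]; print(n,len(k),np.median(k[:,2]),np.degrees(s[:2]),cv2.minAreaRect((k[:,:2]*1000).astype(np.float32)))
    if n=="side": cv2.imwrite("pics/s7.png",cv2.resize(p[130:300,220:420],None,fx=3,fy=3)[...,::-1])
E
```

```text
t 23.17 p [0.4514 0.0802 0.1358] yaw -90.9 F [ 0.1 -0.6 -2.1] w 0.032 gf 35.0 q [-0.07  0.47  1.94 -0.    0.74  1.52]
row [-0.003  0.002  0.009] turn -0.0
wrist 22417 0.16431463735449245 [ 1.76942773 -0.14693487] ((494.8353576660156, 79.32891082763672), (56.43935012817383, 69.31379699707031), 89.30448913574219)
```

View pics/s7.png

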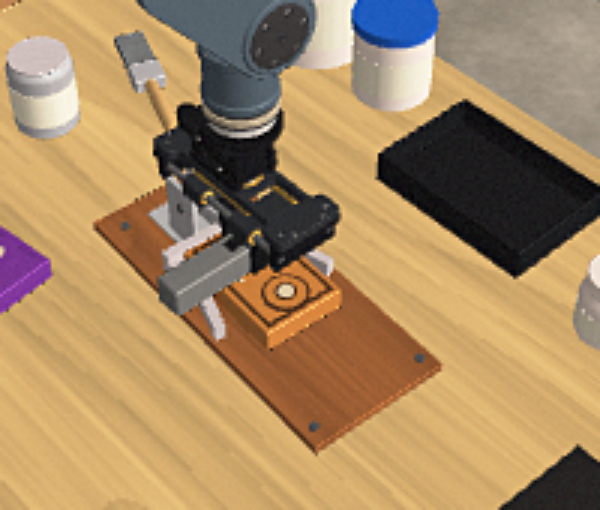

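The side view shows the scanner's grip at (205,275), held level, with the head above the medallion; the underside is about 82 mm above the panel. I'll trim and hold for 3 s.

>>> move_arm(
  motion="-1 -0.003 0 0.008 0;-1 -0.003 0 0.008 0;-1 -0.003 0 0.008 0;-1 -0.003 0 0.008 0;-1 -0.003 0 0.008 0;-1 -0.003 0 0.008 0;-1 -0.003 0 0.008 0;-1 -0.003 0 0.008 0;-1 -0.003 0 0.008 0;-1 -0.003 0 0.008 0;-1 -0.003 0 0.008 0;-1 -0.003 0 0.008 0",
)

```text
time: 24.32
position: [0.4499, 0.0806, 0.1333]
tool_rot: [1.0, -0.008, -0.0, 0.0]
ft_force: [-0.3, -0.1, -2.6]
grip_width: 0.0313
grip_force: 35.0
```

>>> move_arm(
  motion="-1 0 0 0 0;-1 0 0 0 0;-1 0 0 0 0;-1 0 0 0 0;-1 0 0 0 0;-1 0 0 0 0;-1 0 0 0 0;-1 0 0 0 0;-1 0 0 0 0;-1 0 0 0 0;-1 0 0 0 0;-1 0 0 0 0",
)

```text
time: 25.32
position: [0.4499, 0.0806, 0.1334]
tool_rot: [1.0, -0.008, -0.0, -0.0]
ft_force: [0.1, 0.2, -1.4]
grip_width: 0.0315
grip_force: 35.0
```

>>> move_arm(
  motion="-1 0 0 0 0;-1 0 0 0 0;-1 0 0 0 0;-1 0 0 0 0;-1 0 0 0 0;-1 0 0 0 0;-1 0 0 0 0;-1 0 0 0 0;-1 0 0 0 0;-1 0 0 0 0;-1 0 0 0 0;-1 0 0 0 0",
)

```text
time: 26.32
position: [0.4499, 0.0806, 0.1334]
tool_rot: [1.0, -0.008, 0.0, 0.0]
ft_force: [0.4, -0.0, -1.3]
grip_width: 0.0319
grip_force: 35.0
```

```bash
python3 - <<'E'
from h import *
st()
# mat centre (.489,-.2836), scanner origin 8 mm behind TCP -> tcp x .4965
go(.4965,-.2838,.215,-91.7); go(.4965,-.2838,.031,-91.7)
E
```

```text
t 26.32 p [0.4499 0.0806 0.1334] yaw -90.88 F [ 0.4 -0.  -1.3] w 0.0319 gf 35.0 q [-0.07  0.47  1.94 -0.    0.73  1.52]
row [ 0.261  1.818 -0.353] turn 0.0045
row [0.261 1.818 0.567] turn 0.0045
```

>>> move_arm(
  motion="-1 0 0 -0.1 0;-1 0 0 -0.25 0;-1 0 0 -0.35 0;-1 0.02 0.1 -0.35 0.0045;-1 0.04 0.25 -0.35 0.0045;-1 0.06 0.4 -0.35 0.0045;-1 0.08 0.55 -0.35 0.0045;-1 0.1 0.7 -0.35 0.0045;-1 0.12 0.85 -0.35 0.0045;-1 0.13 0.909 -0.35 0.0045;-1 0.13 0.909 -0.35 0.0045",
)

```text
time: 27.23
position: [0.4741, -0.1044, 0.2034]
tool_rot: [1.0, -0.017, 0.001, 0.001]
ft_force: [0.2, 1.7, -2.0]
grip_width: 0.0318
grip_force: 35.0
```

>>> move_arm(
  motion="-1 0.02 0.1 0 0;-1 0.04 0.25 0 0;-1 0.06 0.4 0 0;-1 0.08 0.55 0 0;-1 0.1 0.7 0 0;-1 0.12 0.85 0 0;-1 0.13 0.909 0 0;-1 0.13 0.909 0 0;-1 0.13 0.909 0 0;-1 0.13 0.909 0 0",
)

```text
time: 28.07
position: [0.493, -0.2814, 0.2029]
tool_rot: [1.0, -0.014, -0.001, -0.001]
ft_force: [-0.3, 0.3, -1.1]
grip_width: 0.0318
grip_force: 35.0
```

```bash
python3 - <<'E'
from h import *
st(); go(.4965,-.2838,.031,-91.7)
E
```

```text
t 28.07 p [ 0.493  -0.2814  0.2029] yaw -91.62 F [-0.3  0.3 -1.1] w 0.0318 gf 35.0 q [-0.72  0.49  1.61  0.    1.05  0.88]
row [0.02  0.014 0.914] turn 0.0004
```

>>> move_arm(
  motion="-1 0.018 0.012 0.1 0;-1 0.018 0.012 0.25 0;-1 0.018 0.012 0.4 0;-1 0.018 0.012 0.55 0;-1 0.018 0.012 0.7 0;-1 0.018 0.012 0.8 0;-1 0.018 0.012 0.86 0;-1 0.018 0.012 0.86 0;-1 0.018 0.012 0.86 0;-1 0.018 0.012 0.86 0",
)

```text
time: 28.9
position: [0.4982, -0.2867, 0.0327]
tool_rot: [1.0, -0.014, 0.001, 0.001]
ft_force: [0.6, 0.0, -1.9]
grip_width: 0.0319
grip_force: 35.0
```

```bash
python3 - <<'E'
from h import *
st(); go(.4965,-.2838,.031,-91.7)
m,p,d=cam("wrist"); w=cloud(m,d); np.savez("w8.npz",p=p,w=w); cv2.imwrite("pics/w8.png",p[...,::-1])
E
```

```text
t 28.9 p [ 0.4982 -0.2867  0.0327] yaw -91.65 F [ 0.6  0.  -1.9] w 0.0319 gf 35.0 q [-0.72  0.75  1.7   0.    0.69  0.88]
row [-0.009 -0.014  0.064] turn 0.0003
```

View pics/w8.png

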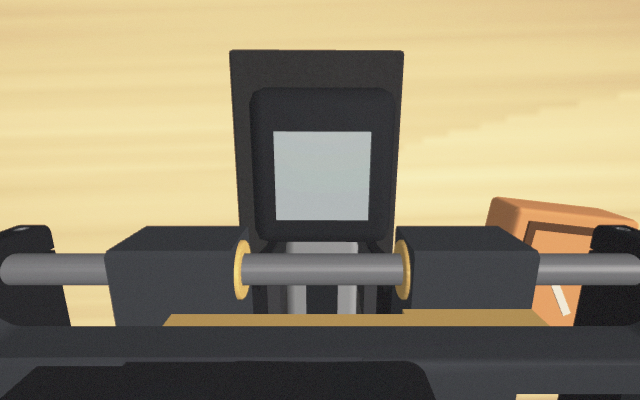

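The wrist view shows the head at (322,165) and the mat behind it, spanning x=230–404 at row 52, so the head is slightly to the right of the mat's centreline.

```bash
python3 - <<'E'
from h import *
z=np.load("w8.npz"); w=z["w"]; X,Y,Z=w[...,0],w[...,1],w[...,2]; V=cv2.cvtColor(z["p"],cv2.COLOR_RGB2HSV)[...,2]
v,u=np.indices(Z.shape); roi=(v<222)&(u>200)&(u<440)
def edges(mk,xs):
    c=[]
    for x in xs:
        k=Y[roi&mk&(abs(X-x)<.0015)]
        if len(k)>5: c.append((x,k.min(),k.max()))
    c=np.array(c); print(c[::3].round(4)); m=(c[:,1]+c[:,2])/2; f=np.polyfit(c[:,0],m,1); print("yaw",np.degrees(np.arctan(f[0])),np.polyval(f,.54)); return f
mt=(Z>.0015)&(Z<.012)&(V<90)
edges(mt,np.arange(.56,.597,.003)); hd=(Z>.052)&(Z<.072)
edges(hd,np.arange(.535,.575,.003))
print("mat far x",np.percentile(X[roi&mt],[98,99.5]),"head x",np.percentile(X[roi&hd],[.5,99.5]),"head z",np.median(Z[roi&hd]))
E
```

```text
[[ 0.56   -0.3306 -0.2417]
 [ 0.569  -0.3305 -0.2421]
 [ 0.578  -0.3309 -0.2422]
 [ 0.587  -0.3314 -0.2426]
 [ 0.596  -0.3316 -0.2429]]
yaw -1.6007903162838812 -0.28555138234114524
[[ 0.535  -0.3158 -0.2599]
 [ 0.544  -0.3161 -0.2602]
 [ 0.553  -0.3167 -0.2605]
 [ 0.562  -0.3169 -0.2609]
 [ 0.571  -0.3166 -0.2614]]
yaw -1.6643919103565243 -0.28818242953777456
mat far x [0.59793001 0.5990158 ] head x [0.5251373  0.57616958] head z 0.06149025657079263
```

>>> move_arm(
  motion="-1 -0.012 -0.013 0 0;-1 -0.012 -0.013 0.02 0;-1 -0.012 -0.013 0.04 0;-1 -0.012 -0.013 0.055 0;-1 -0.012 -0.013 0.062 0;-1 -0.012 -0.013 0.066 0;-1 -0.012 -0.013 0.066 0;-1 -0.012 -0.013 0.066 0",
)

```text
time: 29.62
position: [0.4947, -0.2839, 0.019]
tool_rot: [1.0, -0.015, -0.0, -0.0]
ft_force: [-1.1, 0.7, 5.5]
grip_width: 0.0317
grip_force: 35.0
```

```bash
python3 - <<'E'
from h import *
st()
E
```

```text
t 29.62 p [ 0.4947 -0.2839  0.019 ] yaw -91.7 F [-1.1  0.7  5.5] w 0.0317 gf 35.0 q [-0.72  0.77  1.71 -0.    0.66  0.88]
```

It is resting on the mat, so I'll release and rise.

>>> move_arm(
  motion="0.4 0 0 0 0;0.4 0 0 0 0;0.4 0 0 0 0;0.4 0 0 0 0;0.4 0 0 0 0;0.4 0 0 0 0;0.4 0 0 -0.1 0;0.4 0 0 -0.3 0;0.4 0 0 -0.5 0;0.4 0 0 -0.7 0;0.4 0 0 -0.9 0;0.4 0 0 -1 0",
)

```text
time: 30.62
position: [0.4966, -0.2852, 0.2232]
tool_rot: [1.0, -0.015, 0.003, 0.003]
ft_force: [1.2, -0.6, 0.1]
grip_width: 0.061
grip_force: 0.0
```

>>> move_arm(
  motion="0.4 -0.2 0 0 0;0.4 -0.4 0 0 0;0.4 -0.6 0 0 0;0.4 -0.6 0 -0.2 0;0.4 -0.6 0 -0.2 0",
)

```text
time: 31.03
position: [0.3722, -0.2788, 0.2603]
tool_rot: [1.0, -0.016, -0.0, 0.0]
ft_force: [2.2, -2.0, 0.7]
grip_width: 0.0611
grip_force: 0.0
```

```bash
python3 - <<'E'
from h import *
st()
for n in("wrist","top"):
    m,p,d=cam(n); w=cloud(m,d); X,Y,Z=w[...,0],w[...,1],w[...,2]; V=cv2.cvtColor(p,cv2.COLOR_RGB2HSV)[...,2]
    nr=(abs(Y+.28)<.065)&(X>.36)&(X<.62)
    for nm,mk in(("grip",(Z>.036)&(Z<.042)&(X>.42)&(X<.51)&(abs(Y+.284)<.022)),("mat",(Z>.0015)&(Z<.055)&(V<90)|(Z>.03)&(Z<.055))):
        c=[]
        for x in np.arange(.4,.58,.004):
            k=Y[nr&mk&(abs(X-x)<.002)]
            if len(k)>4: c.append((x,(k.min()+k.max())/2))
        c=np.array(c); f=np.polyfit(*c.T,1); print(n,nm,"yaw",np.degrees(f[0]).round(2),"y@.489",np.polyval(f,.489).round(4))
    g=nr&(Z>.036)&(Z<.042)&(abs(Y+.284)<.01); mm=nr&(Z>.0025)&(Z<.01)&(V<90)
    print("tail",np.percentile(X[g],.5).round(4),"mat tail",np.percentile(X[mm],.3).round(4), "zg",np.median(Z[g]), "head z",np.median(Z[nr&(Z>.042)&(Z<.06)]))
    if n=="top":
        panel(n="top"); cv2.imwrite("pics/t9.png",cv2.resize(p[170:265,225:480],None,fx=3,fy=3,interpolation=cv2.INTER_CUBIC)[...,::-1])
E
```

```text
t 31.03 p [ 0.3722 -0.2788  0.2603] yaw -91.83 F [ 2.2 -2.   0.7] w 0.0611 gf 0.0 q [-0.88  0.27  1.78 -0.    1.09  0.72]
wrist grip yaw -1.75 y@.489 -0.2838
wrist mat yaw -1.84 y@.489 -0.2836
tail 0.3971 mat tail 0.3793 zg 0.039343445243418346 head z 0.04767531032049388
top grip yaw -2.65 y@.489 -0.2841
top mat yaw -12.95 y@.489 -0.2755
tail 0.4599 mat tail 0.3841 zg 0.0394170929253691 head z 0.0477162087884897
panel jig mm [-1.3 -3.2] [100.7 144.4] 89.76 x range [-0.0728  0.0695]
```

View pics/t9.png

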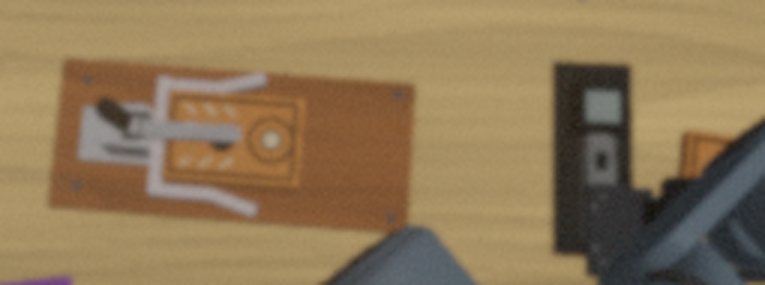

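The top view shows the panel seated in the rails against the stop with the clamp arm across it at (195,132), and the scanner lengthwise on the mat at (600,130). Close up, it is centred to about 2 mm and parallel to within 0.1°.

```bash
python3 -c "
from rig import robot
print(robot.hand_in())"
```

```text
the job is handed in; nothing more can be done
None
```

I handed the job in at about 31 s. The panel is against the stop with the clamp shut on it at about 0.12 rad. The medallion was scanned from about 8 cm for over 2 s, and the scanner is back on its mat, centred to about 2 mm. The hand-in call returned no verdict.

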